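Move the flat battery pack from the sensor lamp to its charger

TASK

The sensor lamp's battery is flat: pinch the two orange tabs of its battery pack together to free the catches, draw the pack out of the lamp, and push it down into the charger until it is fully home and both tabs have sprung out again, so that the catches hold it. Do not force anything: squeeze the tabs, pull and press gently, and leave the other things on the cabinet where they are.

Things in the scene. Friction and masses are not known exactly. Their poses are not given: they have to be found in the camera images.
- pack: dark grey battery pack, about 0.25 kg, starts latched in the lamp. Origin under its centre, z up, x along its long side. Plug (lower part): z 0 to 38 mm, 50 (x) x 32 (y) mm, its lowest 6 mm 46 x 28 mm. Upper part: z 38 to 86 mm, 56 x 36 mm. An orange sprung tab on each y side. Fits the wells either way round (yaw or yaw + pi)
- pack_grip (a point): point on the pack's axis at mid-height of the tabs' buttons, 63 mm above its origin; pinch here, along the pack's y. 52 mm wide over both buttons at rest, 40 mm when both are fully in. With the pack latched it is 29 mm above the housing's deck
- tab_l_pad (a point): middle of the outer face of the orange button on the pack's +y side: 24 mm wide, z 49 to 77 mm on the pack, standing out to y = 26 mm. The tab's hook, z 7 to 25 mm on the pack, stands out to y = 22 mm at rest and is flush with the plug when the button is fully in; its sloped underside lets the pack also snap in when pushed down with 14 to 20 N
- tab_r_pad (a point): the same on the pack's -y side (y = -26 mm)
- tab_l (a joint): travel of the tab on the pack's +y side, m: 0 = sprung out, 0.006 = fully pressed in. Its spring takes 2.5 N at 0 and 7 N fully in; more than 25 N on a tab would break it
- tab_r (a joint): the same for the tab on the pack's -y side
- lamp: white sensor lamp, fixed: base 180 (x) x 110 (y) x 50 mm high, origin under its centre, z up, front to its -x; on it behind (x = +62 mm) stands a light tube 48 mm across, 199 mm high over the cabinet top
- lamp_well (a point): centre of the mouth of the lamp's battery well, axes as the lamp's, at deck level: 50 mm above the cabinet top, 42 mm in front of the base's centre. Well and sprung contacts are the same as the charger's. The latched pack's origin is 34 mm below this point, its x and y along the lamp's. In either well do not pull at the pack with over 15 N or press it with over 25 N
- charger: grey charger, 120 (x) x 100 (y) mm, deck 58 mm above the cabinet top; this point is the fixed one on the cabinet top under its centre, z up. It stands on soft rubber feet, so under a press its case sinks several mm: the depth of the pack in it must be felt, not reckoned from the hand's travel
- charger_well (a point): centre of the charger's empty well at deck level, 58 mm above the cabinet top, sinking with the case; axes as the charger's. Mouth 53 (x) x 35 (y) mm, widened 3 mm a side over its top 4 mm. Sprung contacts meet the pack 28 mm in and resist with 4 N, growing to 10 N at 34 mm, where the hooks pass under ledges on the long sides and then hold it; a firm stop follows at 12 to 13 N
- pen_stand: aluminium pen stand with four pens in it, 72 mm wide, 95 mm high (pens to 160 mm); origin under its centre; leave alone
- binder_clip: black plastic binder clip, 41 mm long, 23 mm high; origin under its centre; leave alone
- coaster: round wooden coaster, 94 mm across, 9 mm thick; origin under its centre; leave alone
- frog: fragile green ceramic frog ornament, 60 mm wide, 53 mm high; origin under its centre, z up; leave alone
- canister: stainless steel canister with a hinged lid, 92 mm wide, 125 mm high; origin under its centre; leave alone
- key_tray: dark wooden open key tray 120 x 90 x 22 mm; origin under its centre; leave alone
- seal_case: red name-seal case with a brass collar, 52 mm long, 19 mm high; origin under its centre; leave alone
Things that resemble listed ones, but are neither listed nor needed, are in the scene too. There is more than one size of the pack; the one meant has the size given above.

How it is judged:
On the way, in this order (a step that is already met when the one before it is completed fails the run):
1. both tabs are pinched in while the pack is still in the lamp's well (value of joint each of tab_l, tab_r above 0.004 m and z of pack in the frame of lamp_well below -0.02 m and horizontal distance between pack and lamp_well below 0.006 m), for 0.1 s.
2. the pack is drawn clear of the lamp (z of pack in the frame of lamp_well above 0.01 m and contact force between pack and lamp below 0.1 N), for 0.1 s.
At the end, for the whole second after the job is handed in: the pack is at rest, upright (within 0.08 rad) and lengthways (within 0.1 rad) in the charger's well, within 4 mm of its centre, with its origin at least 32 mm below the deck, and both tabs sprung out (less than 2 mm in), so that both catches hold it (z of pack in the frame of charger_well below -0.032 m and horizontal distance between pack and charger_well below 0.004 m and angle between the x axis of pack and the x axis of charger_well, either way round below 0.1 rad and angle between pack's own z axis and vertical below 0.08 rad and value of joint each of tab_l, tab_r below 0.002 m and linear speed of pack below 0.02 m/s); the robot touches nothing.
It fails at once if a tab is squeezed by the fingers with more than 25 N (contact force between the fingers and tab_l_c0 above 25 N or contact force between the fingers and tab_r_c0 above 25 N).
It fails at once if the pack is forced in the lamp: all their contact forces, the sprung contacts' own 10 N on catches and contacts included, add up to over 35 N (contact force between pack and lamp above 35 N).
It fails at once if the pack is forced in the charger: all their contact forces, the sprung contacts' own 10 N on catches and contacts included, add up to over 35 N (contact force between pack and charger above 35 N).
It fails at once if a bystander is moved by more than 15 mm (distance of any of pen_stand, binder_clip, coaster, frog, canister, key_tray, seal_case from where it was at the start of the episode above 0.015 m).
It fails at once if the frog or another upright thing is tipped (angle between any of frog, pen_stand, canister's own z axis and vertical above 0.3 rad).
It also fails if it takes over 58 s, if anything falls off the work surface, if the arm or the gripper's body presses on something with over 40 N, if the wrist force passes 120 N, or if a joint passes its speed limit or range.

ROBOT

A 7-joint arm with a two-finger parallel gripper is mounted at the origin on the work surface. World frame = base frame: x ahead of the robot, y to its left, z up, the work surface at z = 0. Lengths are in m, angles in rad, forces in N, time in s.
With the tool pointing down it reaches from about 0.425 to 0.875 m from the base axis. Payload 8.4 kg.
Tool frame: the origin (TCP) lies midway between the tips of the shut fingers; the grasp point (between the pads) lies env.hold_point_z behind it (env.hold_point_z is the distance from the TCP to the grasp point, in m); z points along the fingers, y is the line along which they close (so a half turn about z gives the same grasp; the last joint's range is limited). The gripper opens to 85 mm and grips with 20 to 120 N. Pads are 22 mm wide; open, the fingers measure 114 mm over their backs; the gripper's body (76 mm by 85 mm) begins 54 mm behind the grasp point. The pads swing forward as they close: fully open they stand 13 mm farther back than shut.
Start: joints at [-1.249, 0.333, 0.04, 1.465, -0.013, 1.343, -0.059], TCP at [0.266, 0.593, 0.231] pointing down, gripper open.
Joint ranges: [-2.58, 2.58], [-0.38, 2.09], [-1.3, 1.39], [0.25, 2.4], [-1.5, 4.64], [0.08, 2.09], [-2.65, 2.65]. Speed limits (rad/s): [2.22, 2.22, 2.79, 2.79, 3.14, 3.14, 3.14].

INTERFACE

Orientations are given as a unit quaternion [x, y, z, w].
In Python, from station import env gives the robot as it stands.
- The arm moves only by the tool servo_tool, never from a script. Its argument "steps" is a list of rows, each a list of 5 numbers: the closure in counts, from 0 (fully open) to 255 (shut), then the shift along the tool's x, y, z in m, then the turn about the tool's z in rad. A call has 1 to 5 rows; each row is the pose to reach, as a shift and turn from the pose commanded when the call began, along the tool's axes at that moment; what a row does not reach only later rows make up. A row lasts 1/8 s, in which the tool goes at most 62.5 mm and 10.7 degrees, less where a joint would pass 70% of its speed; a pose out of reach is approached as far as the arm can. A call with a gripper value outside its range is refused whole. The fingers move at their own pace and stop on an object; "force" is the grip in N (left out, the last holds). Time passes only in rows, so rows that repeat a pose let the fingers close. It gives the time, the measured TCP pose, the force, the opening and the grip force at its end, in the units of the state.
- env.sense(): the state, without advancing time (a new reading comes with each control period).
- env.get_image(name): name is "scene" or "top" or "wrist"; returns (picture, depth): 384x512x3 uint8, red, green, blue; 384x512 float32, m along the optical axis (not along the pixel's ray), 0 where there is no reading.
- env.calibration(name): a dict with "camera_matrix" (3x3 intrinsics, pixels), "rvec" (rotation vector, rad) and "tvec" (3), from world to camera coordinates, as OpenCV has them; the wrist camera has in their place "mount" (4x4, takes a point from camera to tool coordinates, whose origin is the TCP and whose axes are the flange's). Camera axes: x right, y down, z forward; pixel columns grow to the right and rows downward; lengths in m; the calibration is good to about 2 mm. A picture is of the moment at which its call begins: read the wrist's pose just before it. calibration takes no time and is no camera call.
- env.hand_in(): hands the job in; it is judged then, once.
The state is a dict: "t": time; "q": joint angles; "dq": joint speeds; "joint_torque": joint torques, N m; "position": TCP position; "ee_rot": TCP orientation; "wrist_force": force on the tool from outside, world axes, zero at the start; "wrist_torque": the same for the moment, N m; "grip_width": finger opening in m; "gripper_force": force on a finger pad.
Only numpy, scipy, OpenCV 4.12 (cv2) and the standard library are available. Lean on these libraries where they do the work, as an engineer would, in place of code of your own. Each camera call takes 0.05 s, during which the arm holds its last target. There are 200 camera calls.

## Working session

There is one attempt and no reset: what is moved stays moved. The work goes in short steps, Python scripts to look and compute and a tool call to move; the robot and the scene stay as the last step left them, time stands still between calls to the robot, and variables do not carry over. Pictures are saved under pics/ and viewed, at most 10 in all, crops included, and the job is handed in when it is done.

Besides the shell and the picture viewer there is one more tool, called by a JSON object that holds its "api" and its "payload", one argument or row to a line. servo_tool: Moves the arm, as the interface text tells. Its arguments: {"type":"object","properties":{"steps":{"type":"array","items":{"type":"array","items":{"type":"number"}}},"force":{"type":"number"}},"required":["steps"]}

```bash
mkdir -p pics
cat > h.py <<'E'
import numpy as np,cv2
from station import env
from scipy.spatial.transform import Rotation as R
def snap(n,f):
    s=env.sense(); p,d=env.get_image(n); cv2.imwrite(f'pics/{f}.png',p[...,::-1]); np.savez(f'pics/{f}.npz',p=p,d=d,pos=s['position'],rot=s['ee_rot']); return p,d
def cloud(n,f):
    z=np.load(f'pics/{f}.npz'); d=z['d']; c=env.calibration(n); K=np.array(c['camera_matrix'])
    v,u=np.mgrid[:d.shape[0],:d.shape[1]]
    P=np.stack([(u-K[0,2])/K[0,0]*d,(v-K[1,2])/K[1,1]*d,d],-1)
    if n=='wrist':
        M=np.array(c['mount']); P=P@M[:3,:3].T+M[:3,3]; P=P@R.from_quat(z['rot']).as_matrix().T+z['pos']
    else:
        P=(P-np.ravel(c['tvec']))@R.from_rotvec(np.ravel(c['rvec'])).as_matrix()
    P[d==0]=np.nan
    return P
E
python3 - <<'E'
from h import *
s=env.sense(); print({k:np.round(v,3) for k,v in s.items()},env.hold_point_z)
a,_=snap('top','t0'); b,_=snap('scene','s0')
cv2.imwrite('pics/t0b.png',cv2.resize(a[...,::-1],(800,600),interpolation=2))
cv2.imwrite('pics/s0b.png',cv2.resize(b[...,::-1],(800,600),interpolation=2))
E
```

```text
{'t': np.float64(0.0), 'q': array([-1.249,  0.334,  0.04 ,  1.466, -0.013,  1.343, -0.059]), 'dq': array([-0.001, -0.001, -0.   , -0.001, -0.002,  0.001,  0.001]), 'joint_torque': array([ 1.0000e-03, -6.5856e+01,  1.3660e+00, -4.0556e+01,  1.7000e-02,
        1.3000e-02, -0.0000e+00]), 'position': array([0.265, 0.593, 0.23 ]), 'ee_rot': array([ 0.209,  0.978, -0.001, -0.   ]), 'wrist_force': array([-0.27 ,  0.083,  0.418]), 'wrist_torque': array([-0.002, -0.   ,  0.017]), 'gripper_force': np.float64(0.0), 'grip_width': np.float64(0.086)} 0.0187
```

View pics/t0b.png

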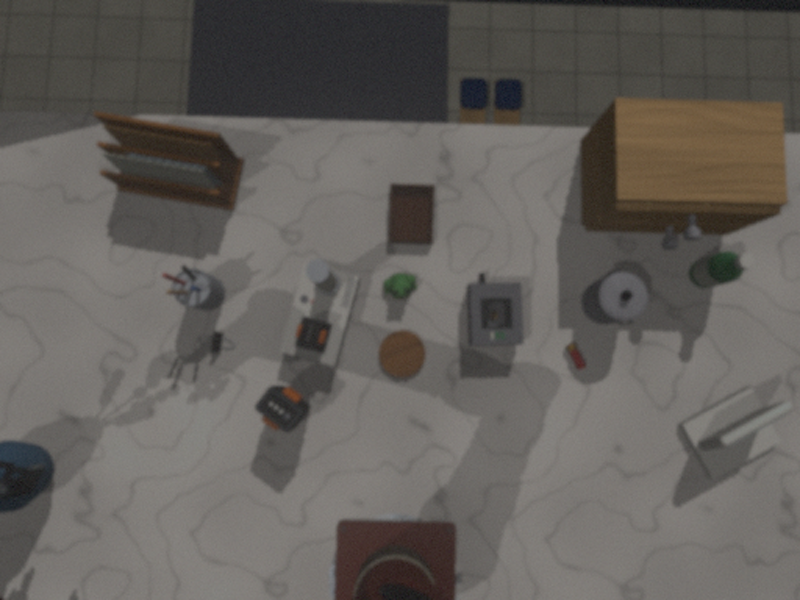

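View pics/s0b.png

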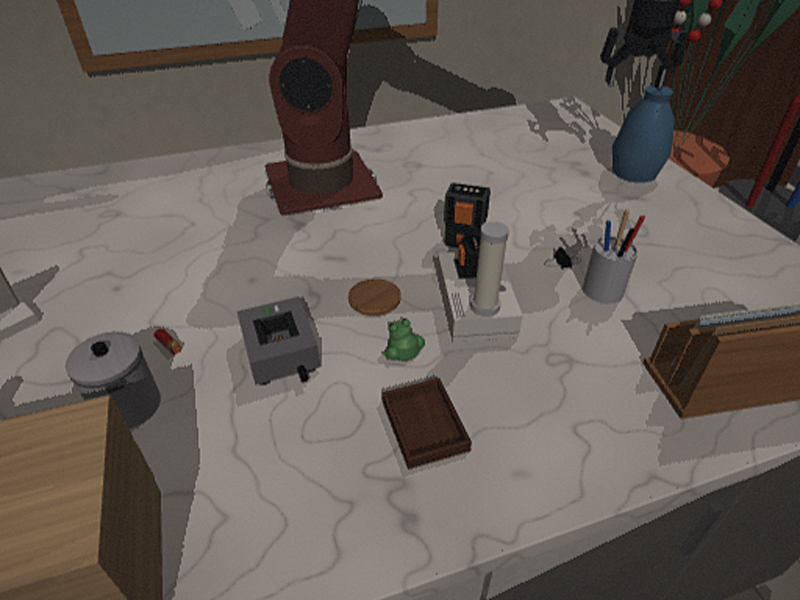

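The top view (shown at 800x600) has the lamp at about (322,325) with its pack at (314,335). A larger decoy pack stands at (283,408), and the charger is at (495,315) with its well at (495,313). The scene view agrees. Next I'll fit positions from depth.

Run:
```python
from h import *
P=cloud('top','t0'); 
def box(n,uv,zr,sc=.64):
    u0,v0,u1,v1=[int(a*sc) for a in uv]; Q=P[v0:v1,u0:u1].reshape(-1,3); Q=Q[(Q[:,2]>zr[0])&(Q[:,2]<zr[1])]
    r=cv2.minAreaRect((Q[:,:2]*1000).astype(np.float32)); print(n,len(Q),'z',np.round(np.median(Q[:,2]),4),np.round(r[0],1),np.round(r[1],1),round(r[2],1),'mean',np.round(Q.mean(0),4))
box('lampdeck',(275,250,370,395),(.042,.058))
box('tube',(290,240,345,300),(.18,.22))
box('packtop',(285,300,345,365),(.092,.112))
box('decoy',(240,370,320,445),(.1,.3))
box('chargerdeck',(455,265,535,365),(.05,.066))
box('well floor',(480,290,515,335),(-.01,.045))
box('table',(330,430,450,500),(-.02,.02))
box('coaster',(370,325,435,385),(.005,.02))
box('frog',(375,265,425,305),(.02,.08))
```

```text
lampdeck 1567 z 0.0493 [511.1 160.7] [110.8 184.4] 76.7 mean [0.5076 0.1581 0.0492]
tube 194 z 0.1979 [573.4 145.1] [38.9 38.6] 35.2 mean [0.573  0.1447 0.1975]
packtop 270 z 0.1009 [472.6 169.3] [50.4 55.8] 77.0 mean [0.4723 0.1688 0.1005]
decoy 629 z 0.1189 [335.7 215.2] [78.6 72.6] 56.0 mean [0.3361 0.2136 0.1172]
chargerdeck 1124 z 0.057 [ 522.7 -182.8] [120.2 101.3] 2.4 mean [ 0.5218 -0.1826  0.0569]
well floor 191 z 0.0228 [ 524.2 -187.5] [50.6 35.4] 2.2 mean [ 0.5245 -0.1882  0.0231]
table 3449 z -0.001 [223.4  15.9] [134.3 236.7] 1.2 mean [ 0.2233  0.016  -0.001 ]
coaster 573 z 0.0075 [436.3  -2.2] [ 99.9 127.9] 1.3 mean [ 0.4412 -0.003   0.0076]
frog 203 z 0.0372 [580.8   6.8] [52.4 50.6] 61.5 mean [0.5758 0.0046 0.0361]
```

```bash
cat >> h.py <<'E'
def delta(xyz,yaw_y_deg,cmd=None):
    "tool-frame shift and turn from the measured pose to TCP xyz with tool y at world yaw (mod 180)"
    s=env.sense(); M=R.from_quat(s['ee_rot']).as_matrix(); p=np.array(s['position'] if cmd is None else cmd)
    cur=np.degrees(np.arctan2(M[1,1],M[0,1])); t=(yaw_y_deg-cur+90)%180-90
    print('t',round(s['t'],2),'pos',np.round(p,4),'yaw',round(cur,2),'tilt',np.round(M[:,2],3),'shift',np.round(M.T@(np.array(xyz)-p),4),'turn',round(-np.radians(t),4),'F',np.round(s['wrist_force'],1))
E
python3 - <<'E'
from h import *
print(np.round(env.calibration('wrist')['mount'],3))
delta((.470,.170,.20),76.7)
E
```

```text
[[ 0.    -0.954 -0.301  0.077]
 [ 1.     0.    -0.    -0.001]
 [ 0.001 -0.301  0.954 -0.143]
 [ 0.     0.     0.     1.   ]]
t 0.1 pos [0.2653 0.5929 0.2305] yaw 65.89 tilt [-0.001 -0.001 -1.   ] shift [-0.3595 -0.3024  0.031 ] turn -0.1887 F [-0.4 -0.4  0.1]
```

{"api": "servo_tool", "payload": {
  "steps": [
    [0, -0.045, -0.038, -0.01, -0.04],
    [0, -0.09, -0.076, -0.02, -0.08],
    [0, -0.135, -0.114, -0.02, -0.12],
    [0, -0.18, -0.152, -0.02, -0.16],
    [0, -0.225, -0.19, -0.02, -0.189]
  ],
  "force": 20
}}

```text
t: 0.72
position: [0.3938, 0.3259, 0.2511]
ee_rot: [0.115, 0.993, -0.0, -0.0]
wrist_force: [0.4, 0.3, -1.2]
grip_width: 0.085
gripper_force: 0.0
```

```bash
python3 -c "
from h import *
delta((.470,.170,.25),76.7)"
```

```text
t 0.72 pos [0.3938 0.3259 0.2511] yaw 76.78 tilt [-0. -0. -1.] shift [-0.1099 -0.1343  0.0011] turn 0.0014 F [ 0.4  0.3 -1.2]
```

{"api": "servo_tool", "payload": {
  "steps": [
    [0, -0.035, -0.043, 0, 0],
    [0, -0.07, -0.086, 0, 0],
    [0, -0.11, -0.13, 0, 0],
    [0, -0.11, -0.13, 0, 0],
    [0, -0.11, -0.13, 0, 0]
  ]
}}

```text
t: 1.35
position: [0.4701, 0.1764, 0.2511]
ee_rot: [0.116, 0.993, -0.0, -0.0]
wrist_force: [-0.5, 0.3, -0.3]
grip_width: 0.0852
gripper_force: 0.0
```

Run:
```python
from h import *
delta((.470,.170,.25),76.7)
p,d=snap('wrist','w0'); cv2.imwrite('pics/w0b.png',cv2.resize(p[...,::-1],(800,600),interpolation=2))
P=cloud('wrist','w0').reshape(-1,3)
for n,z in (('deck',(.045,.055)),('top',(.095,.108)),('tube',(.19,.21))):
    Q=P[(P[:,2]>z[0])&(P[:,2]<z[1])&(P[:,0]>.38)]; 
    if len(Q)<20: continue
    r=cv2.minAreaRect((Q[:,:2]*1000).astype(np.float32)); print(n,len(Q),np.median(Q[:,2]),r)
```

```text
t 1.35 pos [0.4701 0.1764 0.2511] yaw 76.7 tilt [-0.001  0.    -1.   ] shift [-0.0013 -0.0063  0.0011] turn 0.0 F [-0.5  0.3 -0.3]
deck 8957 0.050342426675054036 ((575.9949951171875, 177.62294006347656), (744.4481201171875, 304.5546569824219), 62.66898727416992)
top 2256 0.10234128809651398 ((604.6112060546875, 317.13153076171875), (451.032470703125, 248.11431884765625), 39.23284912109375)
tube 1088 0.1990233483850679 ((566.5468139648438, 146.38519287109375), (39.18629837036133, 25.113834381103516), 68.13276672363281)
```

View pics/w0b.png

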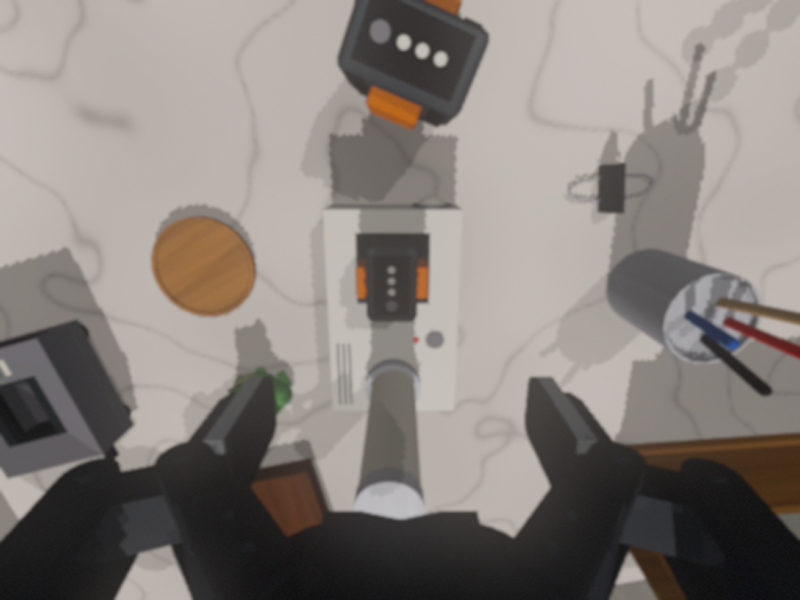

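The wrist view shows the latched pack, top centre about (392,283), with orange tabs at (361,282) and (423,282). The lamp deck spans about (325–460, 208–410).

Run:
```python
from h import *
C=cloud('wrist','w0')
def f(n,b,z):
    u0,v0,u1,v1=[int(a*.64) for a in b]; Q=C[v0:v1,u0:u1].reshape(-1,3); Q=Q[(Q[:,2]>z[0])&(Q[:,2]<z[1])]
    r=cv2.minAreaRect((Q[:,:2]*1000).astype(np.float32)); print(n,len(Q),np.round(np.median(Q,0),4),np.round(r[0],1),np.round(r[1],1),round(r[2],1))
f('deck',(310,195,475,425),(.046,.055)); f('top',(340,225,445,335),(.097,.107)); f('tabs',(340,225,445,335),(.07,.097))
f('tabL',(350,225,366,335),(.074,.097));f('tabR',(418,225,440,335),(.074,.097))
```

```text
deck 7714 [0.511  0.163  0.0503] [513.3 157.8] [110.2 182.5] 76.5
top 1559 [0.471  0.1679 0.1026] [472.6 167.7] [36.1 54.6] 77.0
tabs 454 [0.4673 0.1756 0.0927] [466.4 168.8] [53.3 42.5] 78.1
tabL 156 [0.4663 0.1461 0.0932] [467.7 145.5] [ 7.4 23.3] 75.3
tabR 149 [0.476  0.1897 0.0931] [478.1 189.9] [ 7.2 23. ] 77.1
```

```bash
python3 -c "
from h import *
delta((.4726,.1677,.058),76.7)"
```

```text
t 1.4 pos [0.4699 0.1771 0.2511] yaw 76.79 tilt [-0.001  0.    -1.   ] shift [-0.0049 -0.0085  0.1931] turn 0.0015 F [-0.7 -0.1  0.7]
```

{"api": "servo_tool", "payload": {
  "steps": [
    [0, -0.005, -0.0085, 0.03, 0],
    [0, -0.005, -0.0085, 0.06, 0],
    [0, -0.005, -0.0085, 0.09, 0],
    [0, -0.005, -0.0085, 0.1, 0],
    [0, -0.005, -0.0085, 0.1, 0]
  ]
}}

```text
t: 2.02
position: [0.473, 0.1674, 0.1513]
ee_rot: [0.115, 0.993, -0.0, -0.0]
wrist_force: [-0.2, 0.4, 0.7]
grip_width: 0.0857
gripper_force: 0.0
```

```bash
python3 -c "
from h import *
delta((.4726,.1677,.058),76.7)"
```

```text
t 2.02 pos [0.473  0.1674 0.1513] yaw 76.8 tilt [-0.001 -0.    -1.   ] shift [0.0004 0.0002 0.0933] turn 0.0017 F [-0.2  0.4  0.7]
```

{"api": "servo_tool", "payload": {
  "steps": [
    [0, 0, 0, 0.025, 0],
    [0, 0, 0, 0.05, 0],
    [0, 0, 0, 0.075, 0],
    [0, 0, 0, 0.092, 0],
    [0, 0, 0, 0.092, 0]
  ]
}}

```text
t: 2.65
position: [0.4731, 0.1668, 0.0591]
ee_rot: [0.115, 0.993, -0.0, -0.0]
wrist_force: [0.7, 0.3, 0.0]
grip_width: 0.0853
gripper_force: 0.0
```

{"api": "servo_tool", "payload": {
  "steps": [
    [60, 0, 0, 0, 0],
    [80, 0, 0, 0, 0],
    [90, 0, 0, 0, 0],
    [90, 0, 0, 0, 0],
    [90, 0, 0, 0, 0]
  ]
}}

```text
t: 3.28
position: [0.4737, 0.1672, 0.0597]
ee_rot: [0.116, 0.993, 0.0, 0.0]
wrist_force: [1.3, 1.9, 1.5]
grip_width: 0.0551
gripper_force: 1.3
```

{"api": "servo_tool", "payload": {
  "steps": [
    [100, 0, 0, 0, 0],
    [108, 0, 0, 0, 0],
    [114, 0, 0, 0, 0],
    [118, 0, 0, 0, 0],
    [118, 0, 0, 0, 0]
  ]
}}

```text
t: 3.9
position: [0.4738, 0.1668, 0.0598]
ee_rot: [0.116, 0.993, 0.0, 0.0]
wrist_force: [0.2, 1.4, 6.9]
grip_width: 0.0458
gripper_force: 4.6
```

{"api": "servo_tool", "payload": {
  "steps": [
    [122, 0, 0, 0, 0],
    [126, 0, 0, 0, 0],
    [130, 0, 0, 0, 0],
    [134, 0, 0, 0, 0],
    [134, 0, 0, 0, 0]
  ]
}}

```text
t: 4.53
position: [0.4741, 0.1676, 0.0601]
ee_rot: [0.116, 0.993, 0.001, 0.001]
wrist_force: [-0.1, 4.8, 6.8]
grip_width: 0.0409
gripper_force: 8.3
```

{"api": "servo_tool", "payload": {
  "steps": [
    [137, 0, 0, 0, 0],
    [140, 0, 0, 0, 0],
    [142, 0, 0, 0, 0],
    [142, 0, 0, 0, 0]
  ]
}}

```text
t: 5.03
position: [0.4741, 0.1679, 0.0602]
ee_rot: [0.115, 0.993, 0.001, 0.001]
wrist_force: [-0.6, 5.8, 8.2]
grip_width: 0.0383
gripper_force: 19.1
```

{"api": "servo_tool", "payload": {
  "steps": [
    [142, 0, 0.001, 0, 0],
    [142, 0, 0.001, -0.002, 0],
    [142, 0, 0.001, -0.004, 0],
    [142, 0, 0.001, -0.006, 0],
    [142, 0, 0.001, -0.008, 0]
  ]
}}

```text
t: 5.65
position: [0.4735, 0.1673, 0.0672]
ee_rot: [0.116, 0.993, -0.0, -0.0]
wrist_force: [0.5, 0.7, -3.4]
grip_width: 0.0377
gripper_force: 17.9
```

{"api": "servo_tool", "payload": {
  "steps": [
    [142, 0, 0, -0.005, 0],
    [142, 0, 0, -0.011, 0],
    [142, 0, 0, -0.018, 0],
    [142, 0, 0, -0.027, 0],
    [142, 0, 0, -0.036, 0]
  ]
}}

```text
t: 6.28
position: [0.4736, 0.1671, 0.104]
ee_rot: [0.116, 0.993, -0.0, -0.0]
wrist_force: [0.2, 0.6, -2.2]
grip_width: 0.0381
gripper_force: 18.2
```

{"api": "servo_tool", "payload": {
  "steps": [
    [142, 0, 0, -0.015, 0],
    [142, 0, 0, -0.03, 0],
    [142, 0, 0, -0.045, 0],
    [142, 0, 0, -0.06, 0],
    [142, 0, 0, -0.06, 0]
  ]
}}

```text
t: 6.9
position: [0.4744, 0.1681, 0.1647]
ee_rot: [0.116, 0.993, 0.001, 0.001]
wrist_force: [0.2, 1.1, -2.6]
grip_width: 0.0385
gripper_force: 18.2
```

Run:
```python
from h import *
delta((.5235,-.185,.16),92.3)
p,d=snap('wrist','w1'); cv2.imwrite('pics/w1b.png',cv2.resize(p[...,::-1],(800,600),interpolation=2))
```

```text
t 6.9 pos [0.4744 0.1681 0.1647] yaw 76.72 tilt [ 0.002  0.001 -1.   ] shift [-0.1289 -0.3323  0.0044] turn -0.2719 F [ 0.2  1.1 -2.6]
```

View pics/w1b.png

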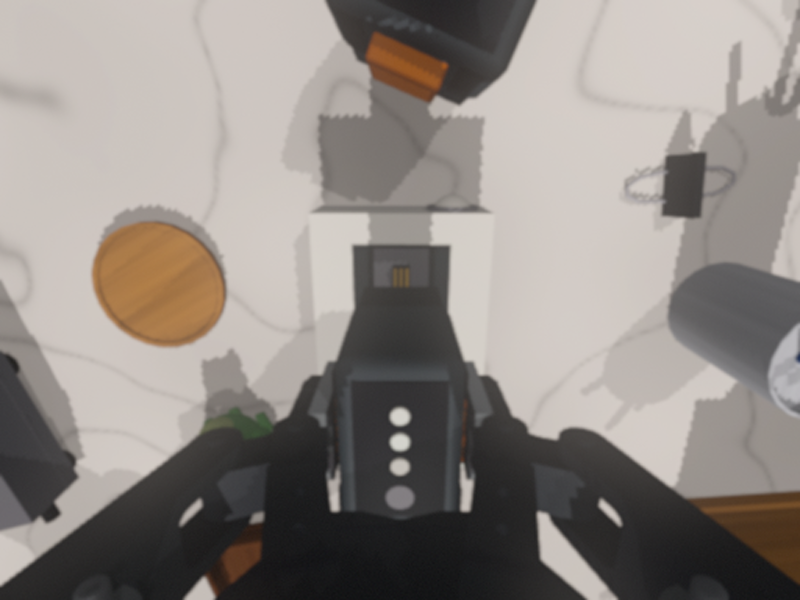

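{"api": "servo_tool", "payload": {
  "steps": [
    [142, -0.01, -0.04, -0.01, -0.03],
    [142, -0.025, -0.085, -0.02, -0.07],
    [142, -0.045, -0.13, -0.03, -0.11],
    [142, -0.065, -0.175, -0.03, -0.15],
    [142, -0.085, -0.22, -0.03, -0.19]
  ]
}}

```text
t: 7.58
position: [0.5056, -0.0674, 0.1929]
ee_rot: [0.02, 1.0, 0.0, -0.0]
wrist_force: [0.5, 0.6, -3.9]
grip_width: 0.0384
gripper_force: 18.2
```

Run:
```python
from h import *
C=cloud('wrist','w1'); u0,v0,u1,v1=[int(a*.64) for a in (340,370,465,512)]; Q=C[v0:v1,u0:u1].reshape(-1,3); z=np.nanmedian(Q[:,2]); Q=Q[abs(Q[:,2]-z)<.008]
r=cv2.minAreaRect((Q[:,:2]*1000).astype(np.float32)); c,_,_,_=np.linalg.lstsq(np.c_[Q[:,:2],np.ones(len(Q))],Q[:,2],rcond=None); print(z,r,'slope',c[:2])
delta((.57,-.185,.195),92.3)
```

```text
0.206289548836455 ((472.05047607421875, 167.80824279785156), (37.17873764038086, 48.58601760864258), 77.29071044921875) slope [ 0.00130384 -0.00519008]
t 7.58 pos [ 0.5056 -0.0674  0.1929] yaw 87.69 tilt [-0.  0. -1.] shift [-0.0691 -0.1149 -0.0021] turn -0.0804 F [ 0.5  0.6 -3.9]
```

{"api": "servo_tool", "payload": {
  "steps": [
    [142, -0.02, -0.035, 0, -0.03],
    [142, -0.045, -0.075, 0, -0.06],
    [142, -0.069, -0.115, 0, -0.08],
    [142, -0.069, -0.115, 0, -0.08],
    [142, -0.069, -0.115, 0, -0.08]
  ]
}}

```text
t: 8.2
position: [0.5694, -0.1833, 0.1923]
ee_rot: [-0.019, 1.0, 0.0, -0.001]
wrist_force: [-0.3, 0.3, -2.5]
grip_width: 0.0381
gripper_force: 18.2
```

Run:
```python
from h import *
delta((.5235,-.185,.195),92.3)
p,d=snap('wrist','w2'); cv2.imwrite('pics/w2b.png',cv2.resize(p[...,::-1],(800,600),interpolation=2))
```

```text
t 8.2 pos [ 0.5694 -0.1833  0.1923] yaw 92.17 tilt [-0.002  0.    -1.   ] shift [ 0.0459  0.     -0.0026] turn -0.0022 F [-0.3  0.3 -2.5]
```

View pics/w2b.png

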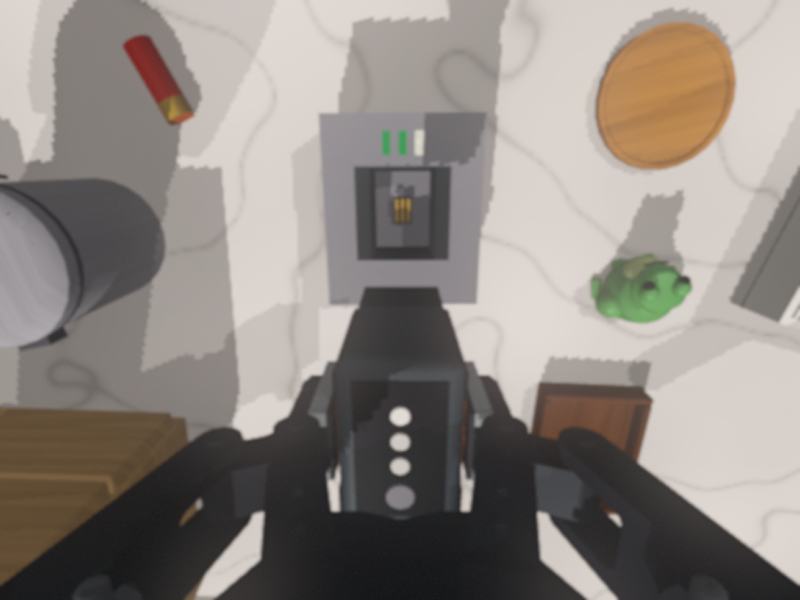

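The charger is fully in view: deck corners (320,113)–(487,303), well mouth (356,167)–(450,260). Now I'll fit the mouth.

Run:
```python
from h import *
for cam,f,b in (('wrist','w2',(318,108,490,287)),('top','t0',(455,270,535,365))):
    C=cloud(cam,f); u0,v0,u1,v1=[int(a*.64) for a in b]; Q=C[v0:v1,u0:u1]
    D=abs(Q[...,2]-.0575)<.004; X=Q[D]
    r=cv2.minAreaRect((X[:,:2]*1000).astype(np.float32)); print(f,'deck',np.median(X[:,2]),np.round(np.r_[r[0],r[1],r[2]],1))
    # hole edge: deck pixels bordering the biggest interior non-deck blob
    n,l,s,c=cv2.connectedComponentsWithStats((~D).astype(np.uint8)); h,w=D.shape
    k=l[h//2,w//2]; m=cv2.dilate((l==k).astype(np.uint8),np.ones((3,3)))>0
    E=Q[m&D]; r=cv2.minAreaRect((E[:,:2]*1000).astype(np.float32)); print('hole edge',k,len(E),np.round(np.r_[r[0],r[1],r[2]],1))
# plane back-projection of corners read off the picture
z=np.load('pics/w2.npz'); c=env.calibration('wrist'); K=np.array(c['camera_matrix']); M=np.array(c['mount']); Rw=R.from_quat(z['rot']).as_matrix()
o=Rw@M[:3,3]+z['pos']
for u,v in [(355,166),(450,166),(448,260),(357,260),(320,113),(487,113)]:
    d=Rw@M[:3,:3]@np.linalg.inv(K)@[u*.64,v*.64,1]; print(u,v,np.round(o+d*(.058-o[2])/d[2],4))
C=cloud('wrist','w2'); u0,v0,u1,v1=[int(a*.64) for a in (340,370,465,512)]; Q=C[v0:v1,u0:u1].reshape(-1,3); zt=np.nanmedian(Q[:,2]); Q=Q[abs(Q[:,2]-zt)<.008]
print('pack top',zt,cv2.minAreaRect((Q[:,:2]*1000).astype(np.float32)))
```

```text
w2 deck 0.05811938379538516 [ 516.2 -185.5  106.6  100.4    2.2]
hole edge 21 198 [ 523.  -185.2   55.7   37.5    2.2]
t0 deck 0.05710073497248973 [ 522.5 -182.9  119.9  101.1    2.4]
hole edge 13 86 [ 5.210e+02 -1.808e+02  6.150e+01  4.590e+01  2.000e-01]
355 166 [ 0.4946 -0.2148  0.058 ]
450 166 [ 0.4924 -0.1563  0.058 ]
448 260 [ 0.5513 -0.1534  0.058 ]
357 260 [ 0.5536 -0.213   0.058 ]
320 113 [ 0.4653 -0.2358  0.058 ]
487 113 [ 0.4615 -0.1365  0.058 ]
pack top 0.23380909359757723 ((568.1077880859375, -183.91824340820312), (49.846988677978516, 37.244808197021484), 2.107293128967285)
```

{"api": "servo_tool", "payload": {
  "steps": [
    [142, 0.02, 0.0, 0.0, 0],
    [142, 0.046, -0.001, 0.01, 0],
    [142, 0.046, -0.001, 0.04, 0],
    [142, 0.046, -0.001, 0.075, 0],
    [142, 0.046, -0.001, 0.075, 0]
  ]
}}

```text
t: 8.88
position: [0.5222, -0.1846, 0.1164]
ee_rot: [-0.02, 1.0, 0.001, -0.002]
wrist_force: [0.4, -0.4, -1.9]
grip_width: 0.0382
gripper_force: 18.2
```

Run:
```python
from h import *
delta((.5233,-.185,.1),92.3)
```

```text
t 8.88 pos [ 0.5222 -0.1846  0.1164] yaw 92.29 tilt [-0.004  0.001 -1.   ] shift [-0.0012 -0.0005  0.0164] turn -0.0002 F [ 0.4 -0.4 -1.9]
```

{"api": "servo_tool", "payload": {
  "steps": [
    [142, -0.001, -0.0005, 0.005, 0],
    [142, -0.001, -0.0005, 0.01, 0],
    [142, -0.001, -0.0005, 0.014, 0],
    [142, -0.001, -0.0005, 0.018, 0],
    [142, -0.001, -0.0005, 0.022, 0]
  ]
}}

```text
t: 9.5
position: [0.525, -0.187, 0.0962]
ee_rot: [-0.019, 1.0, -0.0, 0.0]
wrist_force: [-0.9, 0.5, -1.8]
grip_width: 0.0379
gripper_force: 18.2
```

{"api": "servo_tool", "payload": {
  "steps": [
    [142, 0, 0, 0.003, 0],
    [142, 0, 0, 0.006, 0],
    [142, 0, 0, 0.009, 0],
    [142, 0, 0, 0.011, 0],
    [142, 0, 0, 0.012, 0]
  ]
}}

```text
t: 10.12
position: [0.5257, -0.1863, 0.0856]
ee_rot: [-0.019, 1.0, 0.001, 0.001]
wrist_force: [-4.9, 6.1, 17.1]
grip_width: 0.0382
gripper_force: 21.4
```

{"api": "servo_tool", "payload": {
  "steps": [
    [142, 0, 0, -0.003, 0],
    [142, 0, 0, -0.006, 0],
    [142, 0, 0, -0.006, 0]
  ]
}}

```text
t: 10.5
position: [0.5255, -0.1862, 0.0907]
ee_rot: [-0.019, 1.0, 0.0, 0.0]
wrist_force: [-0.4, 4.8, 4.7]
grip_width: 0.0382
gripper_force: 19.3
```

Run:
```python
from h import *
delta((.5233,-.185,.09),92.3)
p,d=snap('wrist','w3'); cv2.imwrite('pics/w3b.png',p[130:384,120:400,::-1].repeat(2,0).repeat(2,1))
q,_=snap('scene','s1'); cv2.imwrite('pics/s1b.png',cv2.resize(q[150:270,130:240,::-1],None,fx=5,fy=5,interpolation=2))
C=cloud('wrist','w3'); u0,v0,u1,v1=[int(a*.64) for a in (340,370,465,512)]; Q=C[v0:v1,u0:u1].reshape(-1,3); zt=np.nanmedian(Q[:,2]); Q=Q[abs(Q[:,2]-zt)<.008]
c=np.linalg.lstsq(np.c_[Q[:,:2],np.ones(len(Q))],Q[:,2],rcond=None)[0]
print('pack top',zt,cv2.minAreaRect((Q[:,:2]*1000).astype(np.float32)),c[:2])
```

```text
t 10.5 pos [ 0.5255 -0.1862  0.0907] yaw 92.23 tilt [ 0.001  0.001 -1.   ] shift [0.0021 0.0013 0.0007] turn -0.0013 F [-0.4  4.8  4.7]
pack top 0.1322897724775065 ((523.21044921875, -187.07923889160156), (48.46612548828125, 37.292457580566406), 2.9759652614593506) [ 0.00231713 -0.00075946]
```

View pics/w3b.png

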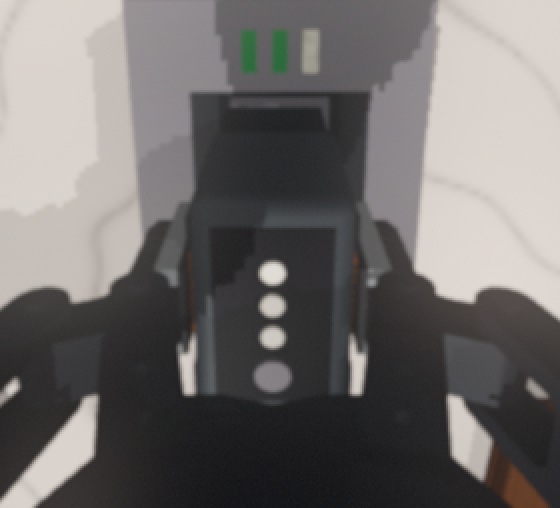

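View pics/s1b.png

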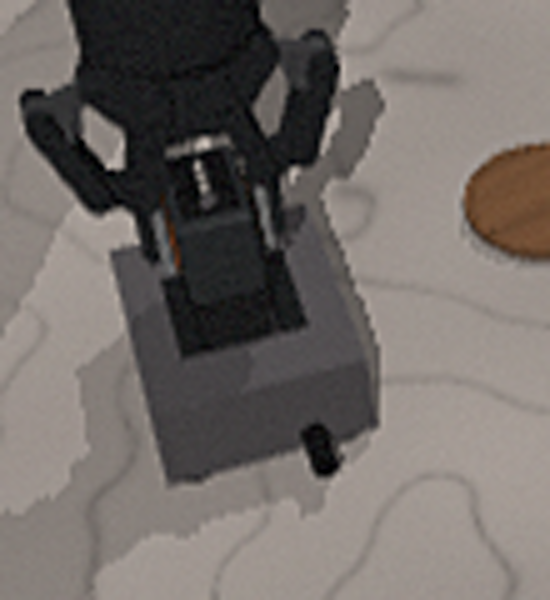

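The pack is partway into the well, which has a dark surround. It seems to bear on an edge, so I'll read the well's depth profile from w2.

Run:
```python
from h import *
C=cloud('wrist','w2'); np.set_printoptions(linewidth=200,suppress=True)
for v in (120,132,145,155): 
    r=C[v,218:298:1]; print('row',v); print(np.round(np.c_[r[:,0],r[:,1],r[:,2]][::2]*1000).astype(int).tolist())
print('col 257'); print(np.round(C[100:176:2,257]*1000).astype(int).tolist())
```

```text
row 120
[[508, -224, 58], [508, -222, 58], [508, -220, 57], [508, -218, 58], [507, -216, 58], [507, -214, 58], [507, -212, 57], [507, -210, 59], [507, -208, 58], [507, -206, 57], [507, -204, 55], [509, -204, 24], [509, -202, 24], [509, -200, 24], [508, -197, 24], [508, -195, 23], [508, -193, 24], [508, -191, 23], [508, -189, 23], [508, -187, 24], [508, -184, 23], [508, -182, 24], [508, -180, 24], [508, -178, 23], [508, -176, 22], [508, -173, 24], [508, -171, 24], [507, -169, 24], [507, -167, 23], [506, -167, 57], [506, -165, 59], [506, -163, 57], [505, -161, 59], [505, -159, 58], [505, -157, 58], [505, -155, 58], [505, -153, 57], [505, -151, 58], [505, -149, 57], [505, -148, 58]]
row 132
[[519, -224, 58], [519, -221, 60], [519, -220, 59], [519, -218, 58], [519, -216, 58], [519, -214, 58], [519, -212, 59], [519, -210, 57], [519, -208, 58], [519, -206, 58], [519, -204, 57], [522, -204, 23], [521, -202, 25], [522, -199, 23], [522, -197, 23], [521, -195, 23], [521, -193, 24], [521, -190, 31], [520, -188, 30], [520, -186, 31], [520, -184, 30], [520, -182, 29], [520, -180, 31], [521, -177,
[... 1610 characters left out ...]
 -149, 57], [539, -147, 59], [539, -145, 58]]
col 257
[[488, -186, 58], [490, -186, 59], [491, -186, 59], [493, -186, 59], [495, -186, 56], [498, -186, 24], [500, -186, 22], [502, -186, 24], [504, -186, 23], [506, -186, 23], [508, -185, 23], [510, -185, 23], [512, -185, 23], [514, -185, 31], [516, -185, 30], [518, -185, 31], [520, -185, 31], [522, -185, 30], [525, -185, 31], [527, -185, 31], [529, -185, 31], [531, -185, 29], [534, -184, 24], [537, -184, 23], [539, -184, 24], [541, -184, 23], [543, -184, 23], [545, -184, 24], [548, -184, 23], [549, -184, 27], [550, -184, 38], [549, -184, 50], [551, -184, 55], [552, -184, 57], [554, -184, 57], [556, -184, 59], [558, -184, 57], [560, -184, 59]]
```

{"api": "servo_tool", "payload": {
  "steps": [
    [142, 0, 0, -0.006, 0],
    [142, 0.0015, 0.0008, -0.009, 0],
    [142, 0.0025, 0.0015, -0.009, 0],
    [142, 0.0025, 0.0015, -0.009, 0],
    [142, 0.0025, 0.0015, -0.009, 0]
  ]
}}

```text
t: 11.22
position: [0.5223, -0.1856, 0.0992]
ee_rot: [-0.019, 1.0, -0.0, -0.0]
wrist_force: [-0.2, 0.2, -3.1]
grip_width: 0.0384
gripper_force: 18.2
```

```bash
cat >> h.py <<'E'
def packtop(f):
    snap('wrist',f); C=cloud('wrist',f); u0,v0,u1,v1=[int(a*.64) for a in (330,360,475,505)]; Q=C[v0:v1,u0:u1].reshape(-1,3); zt=np.nanmedian(Q[:,2]); Q=Q[abs(Q[:,2]-zt)<.008]
    y=np.percentile(Q[:,1],[2,98]); print('top z',zt,'near x',np.percentile(Q[:,0],[.5,2]),'+.028 =',np.percentile(Q[:,0],.5)+.028,'y',y,y.mean())
E
python3 - <<'E'
from h import *
delta((.5233,-.185,.09),92.3); packtop('w4')
E
```

```text
t 11.22 pos [ 0.5223 -0.1856  0.0992] yaw 92.18 tilt [-0. -0. -1.] shift [-0.001   0.0006  0.0092] turn -0.0021 F [-0.2  0.2 -3.1]
top z 0.1404722912433068 near x [0.49422742 0.49492267] +.028 = 0.5222274194597626 y [-0.20562775 -0.16713375] -0.18638074921574976
```

{"api": "servo_tool", "payload": {
  "steps": [
    [142, -0.0005, 0.0008, 0.003, 0],
    [142, -0.0005, 0.0008, 0.006, 0],
    [142, -0.0005, 0.0008, 0.008, 0],
    [142, -0.0005, 0.0008, 0.01, 0],
    [142, -0.0005, 0.0008, 0.01, 0]
  ]
}}

```text
t: 11.9
position: [0.5228, -0.1847, 0.0891]
ee_rot: [-0.019, 1.0, -0.0, -0.0]
wrist_force: [0.1, 0.3, -2.6]
grip_width: 0.0383
gripper_force: 18.2
```

No contact force now, and the pack is 13 mm in. Continuing.

{"api": "servo_tool", "payload": {
  "steps": [
    [142, 0, 0, 0.002, 0],
    [142, 0, 0, 0.004, 0],
    [142, 0, 0, 0.006, 0],
    [142, 0, 0, 0.008, 0],
    [142, 0, 0, 0.008, 0]
  ]
}}

```text
t: 12.52
position: [0.5228, -0.1847, 0.0811]
ee_rot: [-0.019, 1.0, -0.0, -0.0]
wrist_force: [-0.8, -0.3, -2.6]
grip_width: 0.0387
gripper_force: 18.2
```

{"api": "servo_tool", "payload": {
  "steps": [
    [142, 0, 0, 0.002, 0],
    [142, 0, 0, 0.004, 0],
    [142, 0, 0, 0.006, 0],
    [142, 0, 0, 0.0075, 0],
    [142, 0, 0, 0.0085, 0]
  ]
}}

```text
t: 13.15
position: [0.523, -0.1848, 0.073]
ee_rot: [-0.019, 1.0, 0.0, 0.0]
wrist_force: [-2.0, 0.6, 1.7]
grip_width: 0.0384
gripper_force: 18.9
```

{"api": "servo_tool", "payload": {
  "steps": [
    [142, 0, 0, 0.001, 0],
    [142, 0, 0, 0.002, 0],
    [142, 0, 0, 0.003, 0],
    [142, 0, 0, 0.004, 0],
    [142, 0, 0, 0.004, 0]
  ]
}}

```text
t: 13.78
position: [0.523, -0.1848, 0.0689]
ee_rot: [-0.019, 1.0, -0.0, 0.0]
wrist_force: [-2.1, 1.4, 5.3]
grip_width: 0.0383
gripper_force: 19.4
```

{"api": "servo_tool", "payload": {
  "steps": [
    [142, 0, 0, 0.001, 0],
    [142, 0, 0, 0.002, 0],
    [142, 0, 0, 0.003, 0],
    [142, 0, 0, 0.003, 0]
  ]
}}

```text
t: 14.28
position: [0.5231, -0.1848, 0.0661]
ee_rot: [-0.019, 1.0, 0.0, 0.0]
wrist_force: [-1.9, 1.2, 6.0]
grip_width: 0.038
gripper_force: 19.7
```

{"api": "servo_tool", "payload": {
  "steps": [
    [142, 0, 0, 0.001, 0],
    [142, 0, 0, 0.002, 0],
    [142, 0, 0, 0.002, 0]
  ]
}}

```text
t: 14.65
position: [0.5231, -0.1848, 0.0642]
ee_rot: [-0.019, 1.0, 0.0, 0.0]
wrist_force: [-2.4, 1.9, 8.3]
grip_width: 0.0385
gripper_force: 19.9
```

{"api": "servo_tool", "payload": {
  "steps": [
    [142, 0, 0, 0.0007, 0],
    [142, 0, 0, 0.0014, 0],
    [142, 0, 0, 0.0014, 0]
  ]
}}

```text
t: 15.02
position: [0.5231, -0.1848, 0.0629]
ee_rot: [-0.019, 1.0, 0.0, 0.0]
wrist_force: [-2.9, 1.4, 8.7]
grip_width: 0.0381
gripper_force: 20.1
```

{"api": "servo_tool", "payload": {
  "steps": [
    [142, 0, 0, 0.0007, 0],
    [142, 0, 0, 0.0014, 0],
    [142, 0, 0, 0.0014, 0]
  ]
}}

```text
t: 15.4
position: [0.5231, -0.1848, 0.0615]
ee_rot: [-0.019, 1.0, 0.0, 0.0]
wrist_force: [-3.6, 1.9, 10.7]
grip_width: 0.0383
gripper_force: 20.3
```

Run:
```python
from h import *
packtop('w5'); C=cloud('wrist','w5'); Q=C.reshape(-1,3); Q=Q[(abs(Q[:,2]-.052)<.009)&(Q[:,0]>.466)&(Q[:,0]<.492)&(Q[:,1]>-.225)&(Q[:,1]<-.15)]
print(len(Q),'deck',np.median(Q[:,2])); delta((.523,-.185,.06),92.3)
```

```text
top z 0.10295429986309926 near x [0.49504381 0.49566904] +.028 = 0.5230438135092002 y [-0.20481273 -0.16632089] -0.18556681119604473
6083 deck 0.053183538085770934
t 15.45 pos [ 0.5231 -0.1848  0.0616] yaw 92.19 tilt [ 0.  0. -1.] shift [ 0.0001 -0.0002  0.0016] turn -0.002 F [-3.3  1.7 10.3]
```

Camera and hand agree: the pack is about 36 mm deep with 13 N of press, so it's home. Releasing gently.

{"api": "servo_tool", "payload": {
  "steps": [
    [132, 0, 0, 0, 0],
    [122, 0, 0, 0, 0],
    [112, 0, 0, 0, 0],
    [100, 0, 0, 0, 0],
    [85, 0, 0, 0, 0]
  ]
}}

```text
t: 16.08
position: [0.5228, -0.1847, 0.0608]
ee_rot: [-0.019, 1.0, -0.0, -0.0]
wrist_force: [-0.5, -0.1, -0.4]
grip_width: 0.0568
gripper_force: 0.0
```

{"api": "servo_tool", "payload": {
  "steps": [
    [50, 0, 0, 0, 0],
    [10, 0, 0, 0, 0],
    [0, 0, 0, 0, 0],
    [0, 0, 0, -0.01, 0],
    [0, 0, 0, -0.03, 0]
  ]
}}

```text
t: 16.7
position: [0.5225, -0.1847, 0.0913]
ee_rot: [-0.019, 1.0, -0.0, -0.001]
wrist_force: [0.1, -0.3, 0.3]
grip_width: 0.0851
gripper_force: 0.0
```

{"api": "servo_tool", "payload": {
  "steps": [
    [0, 0, 0, -0.03, 0],
    [0, 0, 0, -0.06, 0],
    [0, 0, 0, -0.1, 0],
    [0, 0, 0, -0.14, 0],
    [0, 0, 0, -0.14, 0]
  ]
}}

```text
t: 17.32
position: [0.5245, -0.1856, 0.2348]
ee_rot: [-0.019, 1.0, -0.0, 0.003]
wrist_force: [0.8, 0.5, -0.3]
grip_width: 0.0852
gripper_force: 0.0
```

Run:
```python
from h import *
p,d=snap('wrist','w6'); cv2.imwrite('pics/w6b.png',cv2.resize(p[...,::-1],(800,600),interpolation=2)); C=cloud('wrist','w6'); Q=C.reshape(-1,3); Q=Q[(Q[:,0]>.46)&(Q[:,0]<.585)&(Q[:,1]>-.24)&(Q[:,1]<-.13)]
def f(n,a,b):
    X=Q[(Q[:,2]>a)&(Q[:,2]<b)]; r=cv2.minAreaRect((X[:,:2]*1000).astype(np.float32)); print(n,len(X),np.median(X[:,2]),np.round(np.r_[r[0],r[1],r[2]],1))
f('deck',.048,.064);f('top',.1,.125);f('tabs',.085,.1); delta((.523,-.185,.06),92.3)
```

```text
deck 5876 0.057261249484394705 [ 522.9 -185.3  120.2  100.3    2.6]
top 2070 0.10940829470397412 [ 521.8 -186.1   55.8   51.     3. ]
tabs 261 0.09870402093397257 [ 513.5 -186.1   39.3   53.     2.2]
t 17.38 pos [ 0.5236 -0.1851  0.2327] yaw 92.18 tilt [ 0.003 -0.    -1.   ] shift [1.100e-03 1.000e-04 1.727e-01] turn -0.0021 F [ 0.3  1.  -0.8]
```

View pics/w6b.png

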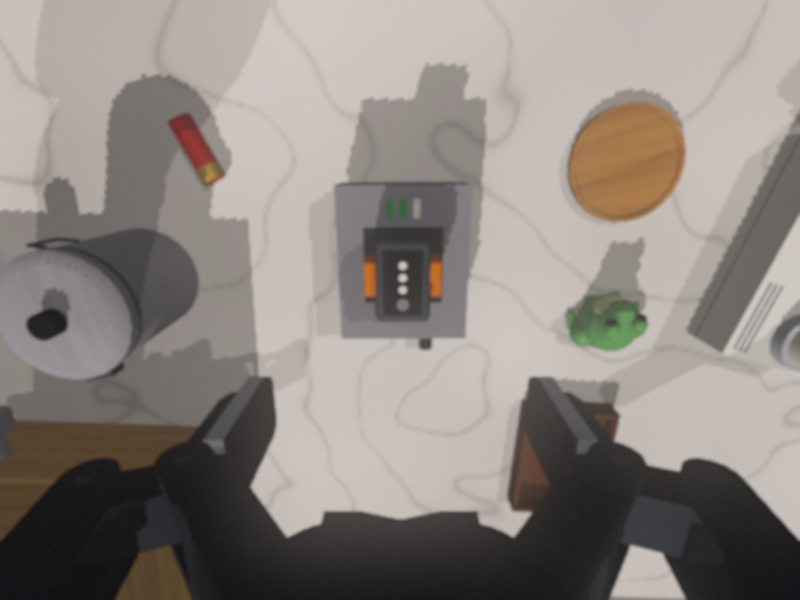

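The pack sits 34 mm deep in the charger, level and centred. Both orange tabs, at (370,280) and (435,280), are sprung out, 53 mm across. Everything else is where it was.

```bash
python3 -c "
from h import *
print(env.hand_in())"
```

```text
the job is handed in; nothing more can be done
None
```

The pack is out of the lamp and pushed home in the charger, 34 mm deep by the last wrist picture with both tabs sprung out, and the job was handed in at about 17 s; the hand-in gave no verdict.

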